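# Lay the ratcheted carving rest flat and lock it

## Task

The tilting carving rest is propped up by its ratchet. Press the pawl's tail plate down until its nose stands clear of the toothed wheel (it stays there), push the raised board down until it lies flat, then press the pawl's nose fully back down into the teeth. This is all pressing and pushing with the fingertips: pick nothing up, do not force the board down while the pawl is in the teeth, and leave the tools lying around it where they are.

Things in the scene. Friction and masses are not known exactly. Their poses are not given: they have to be found in the camera images.
- stand: Fixed frame of a tilting wooden carving rest, 330 x 260 mm. Origin on the work surface under the middle of the board's hinge axis; z up; x from the hinge under the board to its free edge; y along the hinge axis to the ratchet. The board (200 along x, 180 along y, 18 thick) is hinged at its low edge. The pawl's foot and bracket stand on the -x, +y side.
- hinge (a point): Middle of the board's hinge axis, 75 mm above the work surface; axes as the stand's.
- wheel (a point): Centre of the steel toothed wheel, on the hinge axis 112 mm along the stand's +y; 108 mm across, 12 thick, 15 coarse teeth. It turns with the board.
- rest (a joint): Tilt of the board (rad): 0 flat and level (a stop; upper face 88 mm above the work surface); about 0.8 to 0.9 at the start, propped by the pawl's nose in the wheel. The hinge is stiff: the board stays where it is left; lowering it takes 2 to 6 N straight down at the free edge once the pawl is clear. With the pawl in the teeth it gives at most 0.2 rad, then stops hard.
- rest_edge (a point): Point on the board's upper face, mid-width, 15 mm in from the free (raised) edge; turns with the board. It is 190 mm from the hinge axis along the board and 13 mm above the board's plane through that axis. A place to push down: it travels on an arc about the hinge and ends 88 mm above the work surface.
- pawl (a joint): Angle of the pawl (rad): 0 nose home between two teeth (a stop), 0.26 tipped fully back, tail down, nose up (a stop). The nose clears the teeth above 0.16. A dark steel rocker 150 mm long over the wheel, pivoted 115 mm above the work surface, 70 mm from the hinge axis on the side away from the board. No spring: stiff, it stays where left; about 3 N at either end tips it.
- pawl_tail (a point): Middle of the top of the pawl's tail, a flat thumb plate 40 mm along x, 44 mm along y, 62 mm from the pivot on the side away from the wheel; about 141 mm above the work surface when the pawl is home. Pressed down about 16 mm it tips the pawl fully back.
- pawl_nose (a point): Middle of the top of the pawl's nose end, a flat pad 22 x 24 mm right above the wheel's top, 70 mm from the pivot; about 141 mm above the work surface when home, about 18 mm higher when tipped back. Pressing it down to its stop puts the nose back in the teeth.
- graver_a: Bystander, to be left alone: a graver: round pale wooden handle with a thin steel blade, 160 long, 18 thick, lying beside the ratchet (mm); origin at the middle of its underside.
- graver_b: Bystander, to be left alone: a second graver like it, 140 long, to the robot's right (mm); origin at the middle of its underside.
- baren: Bystander, to be left alone: a dark round printing pad with a small knob, 116 across, 36 high, lying beside the board on the ratchet's side (mm); origin at the middle of its underside.
- ink_jar: Bystander, to be left alone: a small round jar with black cap, 48 across, 55 high, standing beyond the pawl's tail (mm); origin at the middle of its underside.
- mallet: Bystander, to be left alone: a wooden mallet, 220 long, lying to the robot's right (mm); origin at the middle of its underside.
- tape_roll: Bystander, to be left alone: a paper tape roll, 90 across, 20 high, to the robot's left (mm); origin at the middle of its underside.
- offcut: Bystander, to be left alone: a plywood offcut 90 x 60 x 24, to the robot's left (mm); origin at the middle of its underside.

How it is judged (in metres and radians):
On the way, in this order (a step that is already met when the one before it is completed fails the run):
1. the pawl is tipped back clear of the teeth while the board is still up (value of joint pawl above 0.165 rad and value of joint rest above 0.62 rad), for 0.1 s.
2. the board has been pushed down flat (value of joint rest below 0.04 rad), for 0.1 s.
3. the pawl's nose is back home in the teeth with the board flat (value of joint rest below 0.04 rad and value of joint pawl below 0.06 rad), for 0.2 s.
At the end, for the whole second after the job is handed in: The board lies flat (tilt under 0.04 rad), the pawl's nose is home in the teeth (pawl under 0.06 rad), and both are at rest (all of step 3 and velocity of joint rest between -0.05 and 0.05 rad/s and velocity of joint pawl between -0.05 and 0.05 rad/s); the robot touches nothing.
It fails at once if the board is forced down over the teeth with the pawl in them (value of joint pawl below 0.1 rad and value of joint rest between 0.12 and 0.62 rad and velocity of joint rest below -0.03 rad/s).
It fails at once if the board is lifted further up (value of joint rest above 1 rad).
It fails at once if a tool or other bystander is picked up or shifted by more than 20 mm (distance of any of graver_a, graver_b, baren, ink_jar, mallet, tape_roll, offcut from where it was at the start of the episode above 0.02 m).
It also fails if it takes over 51 s, if anything falls off the work surface, if the arm or the gripper's body presses on something with over 40 N, if the wrist force passes 120 N, or if a joint passes its speed limit or range.

## Robot

A 7-joint arm with a two-finger parallel gripper is mounted at the origin on the work surface. World frame = base frame: x ahead of the robot, y to its left, z up, the work surface at z = 0. Lengths are in mm, angles in rad, forces in N, time in s.
With the tool pointing down it reaches from about 400 to 875 mm from the base axis. Payload 4.4 kg.
Tool frame: the origin (TCP) lies at the very end of the fingers, on their centre line; the grasp point (between the pads) lies 19 mm behind it; z points along the fingers, y is the direction in which the jaws open and shut (so a half turn about z gives the same grasp; the last joint's range is limited). The gripper opens to 85 mm and grips with 20 to 120 N. Pads are 22 mm wide; open, the fingers measure 114 mm over their backs; the gripper's body (76 mm by 85 mm) begins 54 mm behind the grasp point. The pads swing forward as they close: fully open they stand 13 mm farther back than shut.
Start: joints at [-1.284, 0.628, 0.038, 1.517, -0.027, 0.996, -0.02], TCP at [224.569, 609.989, 231.313] pointing down, gripper open.
Joint ranges: [-3.06, 3.06], [-0.37, 2.12], [-1.25, 1.32], [0.18, 2.47], [-1.1, 4.24], [0.23, 1.98], [-2.94, 2.94]. Speed limits (rad/s): [2.57, 2.57, 3.14, 3.14, 3.14, 3.14, 3.14].

## Interface

Orientations are given as [roll, pitch, yaw] about the fixed x, y, z axes, in that order (R = Rz(yaw) Ry(pitch) Rx(roll)).
In Python, from cell import read_state, get_image, calibration, finish_job gives the robot as it stands. The module is installed in compiled form; this text tells all that it offers.
- The arm moves only by the tool apply_moves, never from a script. Its argument "increments" is a list of rows, each an object of numbers: "tx", "ty", "tz": the shift along the world's x, y, z in m; "rx", "ry", "rz": the turn, a rotation vector about the world's x, y, z in units of 5 degrees (1.0 is 5 degrees); "claw": the finger opening in m, from 0 to 0.0854. In form: [{"tx": .., "ty": .., "tz": .., "rx": .., "ry": .., "rz": .., "claw": ..}, ...]. A call has 1 to 12 rows; each row is the pose to reach, as a shift and turn from the pose commanded when the call began; what a row does not reach only later rows make up. A row lasts 1/10 s, in which the tool goes at most 50 mm and 8.59 degrees, less where a joint would pass 70% of its speed; a pose out of reach is approached as far as the arm can. A call with a gripper value outside its range is refused whole. The fingers move at their own pace and stop on an object; the grip force is fixed at half the most. Time passes only in rows, so rows that repeat a pose let the fingers close. It gives the time, the measured TCP pose, the force and the opening at its end, in the units of the state.
- read_state(): the state, without advancing time (a new reading comes with each control period).
- get_image(name): name is "scene" or "top"; returns the picture (480x640x3 uint8, red, green, blue); there is no depth.
- calibration(name): a dict with "camera_matrix" (3x3 intrinsics, pixels), "origin" and "attitude" of the camera in the world. Camera axes: x right, y up, looking along -z (the intrinsics and any distortion apply to the point x, -y, -z); pixel columns grow to the right and rows downward; lengths in mm; the calibration is good to about 2 mm. A picture is of the moment at which its call begins. calibration takes no time and is no camera call.
- finish_job(): hands the job in, once; it reports no verdict.
The state is a dict: "clock": time; "qpos": joint angles; "qd": joint speeds; "tau": joint torques, N m; "eef_pos": TCP position; "tool_rot": TCP orientation; "force": force on the tool from outside, world axes, zero at the start; "torque": the same for the moment, N m; "width": finger opening in mm.
Only numpy, scipy, OpenCV 4.12 (cv2) and the standard library are available. Lean on these libraries where they do the work, as an engineer would, in place of code of your own. Each camera call takes 0.05 s, during which the arm holds its last target. There are 200 camera calls.

## Working session

There is one attempt and no reset: what is moved stays moved. The work goes in short steps, Python scripts to look and compute and a tool call to move; the robot and the scene stay as the last step left them, time stands still between calls to the robot, and variables do not carry over. Pictures are saved under pics/ and viewed, about 8 in all and at most 12, crops included, and the job is handed in when it is done.

Besides the shell and the picture viewer there is one more tool, called after "Request:" by a JSON object that holds its "method" and its "body", one argument or row to a line. apply_moves: Moves the arm, as the interface text tells. Its arguments: {"type":"object","properties":{"increments":{"type":"array"}},"required":["increments"]}

```bash
mkdir -p pics
python3 - <<'E'
from cell import *
import cv2
for n in("scene","top"):
    cv2.imwrite(f"pics/{n}0.png",get_image(n)[:,:,::-1]); c=calibration(n); print(n,c)
print(read_state())
E
```

```text
scene {'camera_matrix': array([[506.50621891,   0.        , 319.49318425],
       [  0.        , 506.50621891, 240.2191671 ],
       [  0.        ,   0.        ,   1.        ]]), 'origin': array([1405.78751604,  501.0481428 , 1147.12491019]), 'attitude': array([0.76256166, 0.01390565, 2.07552008])}
top {'camera_matrix': array([[509.99985185,   0.        , 323.04424618],
       [  0.        , 509.99985185, 239.59742702],
       [  0.        ,   0.        ,   1.        ]]), 'origin': array([ 497.76102885,   14.33853182, 1448.09379477]), 'attitude': array([ 4.80348703e-02,  6.82743576e-04, -1.54643594e+00])}
{'clock': 0.1, 'qpos': array([-1.28379381,  0.62929351,  0.03847571,  1.51827689, -0.02695614,
        0.99634157, -0.02001389]), 'qd': array([-0.00164067, -0.00214876, -0.00035201, -0.00395798, -0.00067877,
        0.00122008, -0.00287446]), 'tau': array([ 2.36747597e-03, -5.64532721e+01,  1.23025842e+00, -1.93973672e+01,
        1.13494470e-02,  5.36702690e-03, -3.12507200e-05]), 'eef_pos': array([224.39349619, 609.41729103, 230.45296998]), 'tool_rot': array([-3.13979337e+00,  7.60132166e-05,  2.78877494e+00]), 'force': array([-0.15609661, -0.07685015,  0.17793839]), 'torque': array([-0.04880023,  0.05029895, -0.01197022]), 'width': 85.15267921234205}
```

View pics/scene0.png

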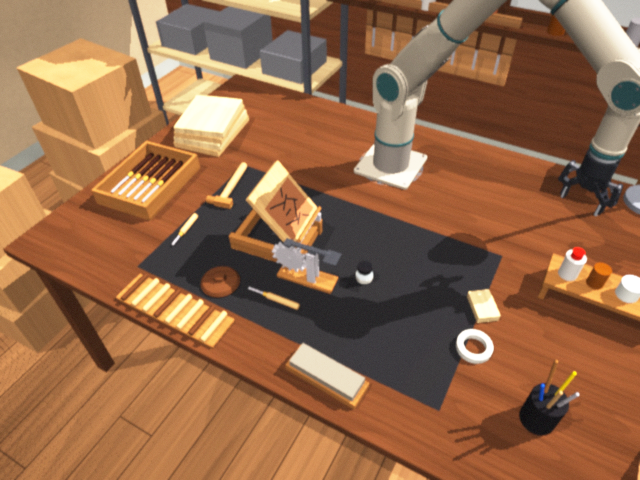

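View pics/top0.png

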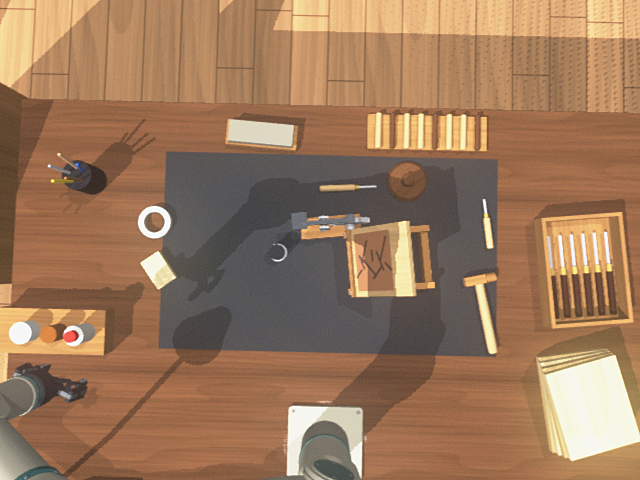

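Scene: the stand is at about top (390,258), with the hinge on the left and the board's free edge to the right (world -y). The ratchet is on the far side (+x), with the pawl tail near top (300,220) and the nose near (360,220). Enlarging both.

Run:
```python
import cv2,numpy as np
t=cv2.imread("pics/top0.png")[195:310,280:440]; s=cv2.imread("pics/scene0.png")[155:305,215:375]
cv2.imwrite("pics/tc.png",cv2.resize(t,None,fx=5,fy=5,interpolation=cv2.INTER_CUBIC))
cv2.imwrite("pics/sc.png",cv2.resize(s,None,fx=4,fy=4,interpolation=cv2.INTER_CUBIC))
```

```text
(no output)
```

View pics/tc.png

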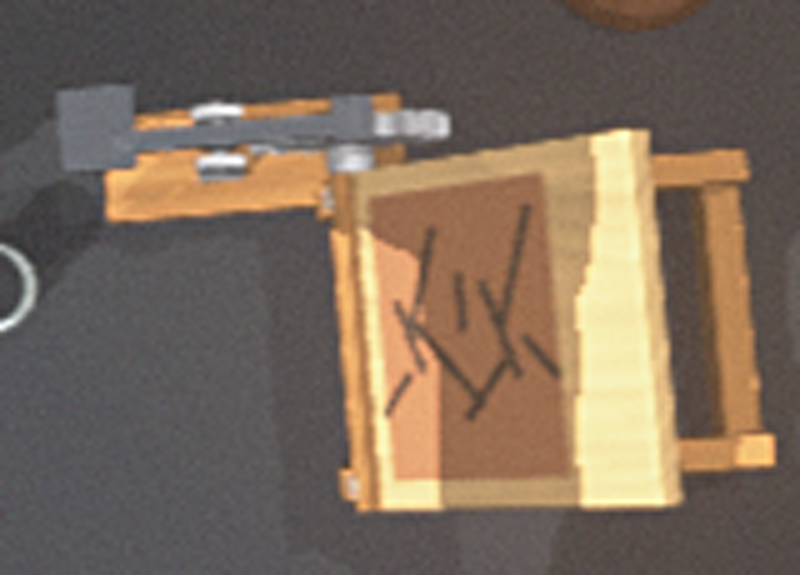

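View pics/sc.png

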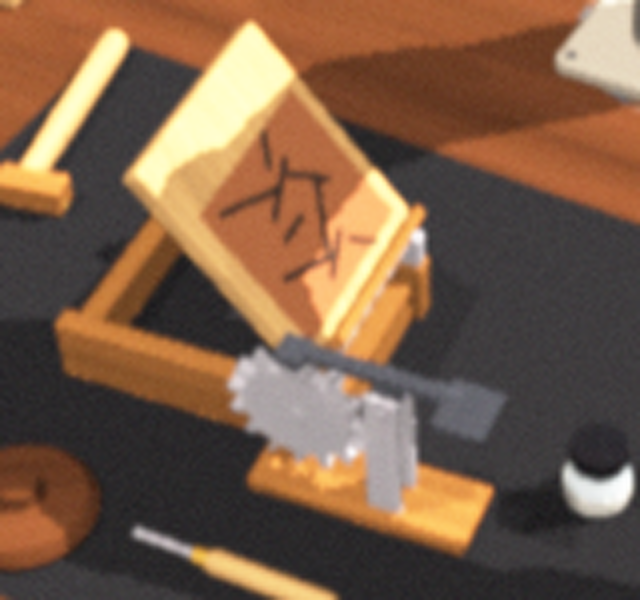

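```bash
cat > h.py <<'E'
import numpy as np
from cell import calibration
from scipy.spatial.transform import Rotation as R
from scipy.optimize import least_squares
C={n:calibration(n) for n in("scene","top")}
def proj(n,P):
    c=C[n]; p=R.from_euler('xyz',c['attitude']).inv().apply(np.atleast_2d(P)-c['origin'])*[1,-1,-1]
    q=p@c['camera_matrix'].T; return q[:,:2]/q[:,2:]
def ray(n,uv,z):
    c=C[n]; d=np.linalg.solve(c['camera_matrix'],[*uv,1])*[1,-1,-1]; d=R.from_euler('xyz',c['attitude']).apply(d)
    return c['origin']+d*(z-c['origin'][2])/d[2]
def W(p,S): return R.from_euler('z',p[2]).apply(np.atleast_2d(S))+[p[0],p[1],0]
def edge(th,r,y,h=13): return [r*np.cos(th)-h*np.sin(th),y,75+r*np.sin(th)+h*np.cos(th)]
E
python3 - <<'E'
from h import *
for n,t,o in(("top",(299.6,220.4),(350.4,218.2)),("scene",(333.2,257),(290,241.7))):
    print(n,ray(n,t,141).round(1),ray(n,o,141).round(1))
obs=[("top",0,(299.6,220.4)),("top",1,(350.4,218.2)),("scene",0,(333.2,257)),("scene",1,(290,241.7)),("scene",2,(246.75,200)),("scene",3,(277.5,160.5))]
def pts(p): return W(p,[[-132,112,141],[0,112,141],edge(p[3],200,90),edge(p[3],200,-90)])
def f(p): return np.concatenate([proj(n,pts(p)[i])[0]-uv for n,i,uv in obs])
s=least_squares(f,[450,-90,-1.55,.85]); print(s.x,f(s.x).reshape(-1,2).round(1))
p=s.x
for a,b in(("tail",[-132,112,141]),("nose",[0,112,141]),("edge",edge(p[3],190,0)),("edge0",edge(0,190,0)),("pivot",[-70,112,115])): print(a,W(p,b).round(1))
print("board top proj",proj("top",pts(p)[2:]))
E
```

```text
top [608.5  78.2 141. ] [617.3 -52.2 141. ]
scene [608.  86. 141.] [614.2 -44.7 141. ]
[504.4675649  -58.90832265  -1.49559126   0.80383804] [[-1.2  0.8]
 [-0.7  0.4]
 [-1.3 -1.1]
 [-2.2 -0.3]
 [ 0.5  0.1]
 [ 0.7  2.2]]
tail [[606.2  81.1 141. ]]
nose [[616.2 -50.5 141. ]]
edge [[ 513.7 -181.1  220.8]]
edge0 [[ 518.7 -248.4   88. ]]
pivot [[610.9  19.3 115. ]]
board top proj [[405.96429543 221.80178489]
 [410.39464847 297.06118236]]
```

Both views agree to within about 7 mm: tail (606,81), nose (616,-50), edge (514,-181,221). Moving above the tail with the fingers closed.

Request:
{"method": "apply_moves", "body": {
  "increments": [
    {"tx": 0.03,"ty": -0.04,"tz": 0,"claw": 0},
    {"tx": 0.06,"ty": -0.08,"tz": 0,"claw": 0},
    {"tx": 0.09,"ty": -0.12,"tz": 0,"claw": 0},
    {"tx": 0.12,"ty": -0.16,"tz": 0,"claw": 0},
    {"tx": 0.15,"ty": -0.2,"tz": 0,"claw": 0},
    {"tx": 0.18,"ty": -0.24,"tz": 0,"claw": 0},
    {"tx": 0.21,"ty": -0.28,"tz": 0,"claw": 0},
    {"tx": 0.24,"ty": -0.32,"tz": 0,"claw": 0},
    {"tx": 0.27,"ty": -0.36,"tz": 0,"claw": 0},
    {"tx": 0.3,"ty": -0.4,"tz": 0,"claw": 0},
    {"tx": 0.33,"ty": -0.44,"tz": 0,"claw": 0},
    {"tx": 0.36,"ty": -0.48,"tz": 0,"claw": 0}
  ]
}}

```text
$.increments[0]: bad value
```

Request:
{"method": "apply_moves", "body": {
  "increments": [
    {"tx": 0.03,"ty": -0.04,"tz": 0.0,"rx": 0.0,"ry": 0.0,"rz": 0.0,"claw": 0.0},
    {"tx": 0.06,"ty": -0.08,"tz": 0.0,"rx": 0.0,"ry": 0.0,"rz": 0.0,"claw": 0.0},
    {"tx": 0.09,"ty": -0.12,"tz": 0.0,"rx": 0.0,"ry": 0.0,"rz": 0.0,"claw": 0.0},
    {"tx": 0.12,"ty": -0.16,"tz": 0.0,"rx": 0.0,"ry": 0.0,"rz": 0.0,"claw": 0.0},
    {"tx": 0.15,"ty": -0.2,"tz": 0.0,"rx": 0.0,"ry": 0.0,"rz": 0.0,"claw": 0.0},
    {"tx": 0.18,"ty": -0.24,"tz": 0.0,"rx": 0.0,"ry": 0.0,"rz": 0.0,"claw": 0.0},
    {"tx": 0.21,"ty": -0.28,"tz": 0.0,"rx": 0.0,"ry": 0.0,"rz": 0.0,"claw": 0.0},
    {"tx": 0.24,"ty": -0.32,"tz": 0.0,"rx": 0.0,"ry": 0.0,"rz": 0.0,"claw": 0.0},
    {"tx": 0.27,"ty": -0.36,"tz": 0.0,"rx": 0.0,"ry": 0.0,"rz": 0.0,"claw": 0.0},
    {"tx": 0.3,"ty": -0.4,"tz": 0.0,"rx": 0.0,"ry": 0.0,"rz": 0.0,"claw": 0.0},
    {"tx": 0.33,"ty": -0.44,"tz": 0.0,"rx": 0.0,"ry": 0.0,"rz": 0.0,"claw": 0.0},
    {"tx": 0.36,"ty": -0.48,"tz": 0.0,"rx": 0.0,"ry": 0.0,"rz": 0.0,"claw": 0.0}
  ]
}}

```text
clock: 1.3
eef_pos: [585.3, 128.2, 231.0]
tool_rot: [-3.141, -0.001, 2.789]
force: [0.6, 1.5, 1.1]
width: 0.0
```

Request:
{"method": "apply_moves", "body": {
  "increments": [
    {"tx": 0.022,"ty": -0.048,"tz": 0.0,"rx": 0.0,"ry": 0.0,"rz": 0.0,"claw": 0.0},
    {"tx": 0.022,"ty": -0.048,"tz": -0.04,"rx": 0.0,"ry": 0.0,"rz": 0.0,"claw": 0.0},
    {"tx": 0.022,"ty": -0.048,"tz": -0.075,"rx": 0.0,"ry": 0.0,"rz": 0.0,"claw": 0.0},
    {"tx": 0.022,"ty": -0.048,"tz": -0.075,"rx": 0.0,"ry": 0.0,"rz": 0.0,"claw": 0.0}
  ]
}}

```text
clock: 1.7
eef_pos: [602.6, 80.9, 151.5]
tool_rot: [-3.136, -0.009, 2.788]
force: [-0.4, 0.0, -0.6]
width: 0.1
```

```bash
cat > look.py <<'E'
import sys,cv2,numpy as np
from cell import *
n=sys.argv[1]
a=get_image("scene")[155:305,215:375,::-1]; b=get_image("top")[190:310,280:440,::-1]
r=lambda i:cv2.resize(i,(500,int(i.shape[0]*500/i.shape[1])),interpolation=cv2.INTER_CUBIC)
a,b=r(a),r(b); a=a[:375]
im=np.zeros((470,800,3),np.uint8)
a=cv2.resize(a,(400,375)); b=cv2.resize(b,(400,300)); im[:375,:400]=a; im[:300,400:]=b
cv2.imwrite(f"pics/{n}.png",im[:380]); s=read_state(); print(s['clock'],s['eef_pos'].round(1),s['force'].round(1))
E
python3 look.py l1
```

```text
1.8 [606.3  82.3 156.2] [ 0.4 -0.5  0.1]
```

View pics/l1.png

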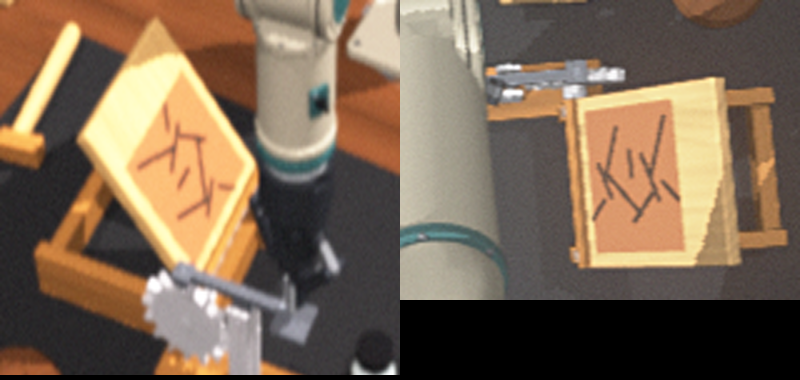

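The fingertip is right above the tail plate (left crop, tip at about (290,305), plate at about (293,322)). Pressing down slowly.

Request:
{"method": "apply_moves", "body": {
  "increments": [
    {"tx": 0.0,"ty": 0.0,"tz": -0.01,"rx": 0.0,"ry": 0.0,"rz": 0.0,"claw": 0.0},
    {"tx": 0.0,"ty": 0.0,"tz": -0.015,"rx": 0.0,"ry": 0.0,"rz": 0.0,"claw": 0.0},
    {"tx": 0.0,"ty": 0.0,"tz": -0.02,"rx": 0.0,"ry": 0.0,"rz": 0.0,"claw": 0.0},
    {"tx": 0.0,"ty": 0.0,"tz": -0.024,"rx": 0.0,"ry": 0.0,"rz": 0.0,"claw": 0.0},
    {"tx": 0.0,"ty": 0.0,"tz": -0.027,"rx": 0.0,"ry": 0.0,"rz": 0.0,"claw": 0.0},
    {"tx": 0.0,"ty": 0.0,"tz": -0.03,"rx": 0.0,"ry": 0.0,"rz": 0.0,"claw": 0.0},
    {"tx": 0.0,"ty": 0.0,"tz": -0.03,"rx": 0.0,"ry": 0.0,"rz": 0.0,"claw": 0.0}
  ]
}}

```text
clock: 2.5
eef_pos: [607.1, 83.2, 126.5]
tool_rot: [3.14, 0.001, 2.79]
force: [0.1, 3.8, 4.2]
width: 0.1
```

Request:
{"method": "apply_moves", "body": {
  "increments": [
    {"tx": 0.0,"ty": 0.0,"tz": -0.002,"rx": 0.0,"ry": 0.0,"rz": 0.0,"claw": 0.0},
    {"tx": 0.0,"ty": 0.0,"tz": -0.004,"rx": 0.0,"ry": 0.0,"rz": 0.0,"claw": 0.0},
    {"tx": 0.0,"ty": 0.0,"tz": -0.004,"rx": 0.0,"ry": 0.0,"rz": 0.0,"claw": 0.0}
  ]
}}

```text
clock: 2.8
eef_pos: [607.4, 83.4, 125.4]
tool_rot: [3.139, 0.002, 2.789]
force: [-5.6, 4.0, 22.5]
width: 0.1
```

At the stop (22 N at z=125). Raising and looking.

Request:
{"method": "apply_moves", "body": {
  "increments": [
    {"tx": 0.0,"ty": 0.0,"tz": 0.03,"rx": 0.0,"ry": 0.0,"rz": 0.0,"claw": 0.0},
    {"tx": 0.0,"ty": 0.0,"tz": 0.075,"rx": 0.0,"ry": 0.0,"rz": 0.0,"claw": 0.0},
    {"tx": 0.0,"ty": 0.0,"tz": 0.12,"rx": 0.0,"ry": 0.0,"rz": 0.0,"claw": 0.0},
    {"tx": 0.0,"ty": 0.0,"tz": 0.15,"rx": 0.0,"ry": 0.0,"rz": 0.0,"claw": 0.0},
    {"tx": -0.015,"ty": -0.045,"tz": 0.15,"rx": 0.0,"ry": 0.0,"rz": 0.0,"claw": 0.0},
    {"tx": -0.03,"ty": -0.09,"tz": 0.15,"rx": 0.0,"ry": 0.0,"rz": 0.0,"claw": 0.0},
    {"tx": -0.045,"ty": -0.135,"tz": 0.15,"rx": 0.0,"ry": 0.0,"rz": 0.0,"claw": 0.0},
    {"tx": -0.06,"ty": -0.18,"tz": 0.15,"rx": 0.0,"ry": 0.0,"rz": 0.0,"claw": 0.0},
    {"tx": -0.075,"ty": -0.225,"tz": 0.15,"rx": 0.0,"ry": 0.0,"rz": 0.0,"claw": 0.0},
    {"tx": -0.092,"ty": -0.265,"tz": 0.15,"rx": 0.0,"ry": 0.0,"rz": 0.0,"claw": 0.0},
    {"tx": -0.092,"ty": -0.265,"tz": 0.15,"rx": 0.0,"ry": 0.0,"rz": 0.0,"claw": 0.0}
  ]
}}

```text
clock: 3.9
eef_pos: [509.7, -192.6, 271.9]
tool_rot: [-3.134, -0.002, 2.776]
force: [-0.4, -0.2, 0.0]
width: 0.3
```

```bash
python3 look.py l2
```

```text
4.0 [ 513.1 -185.5  271.8] [-0.1  0.8  1. ]
```

View pics/l2.png

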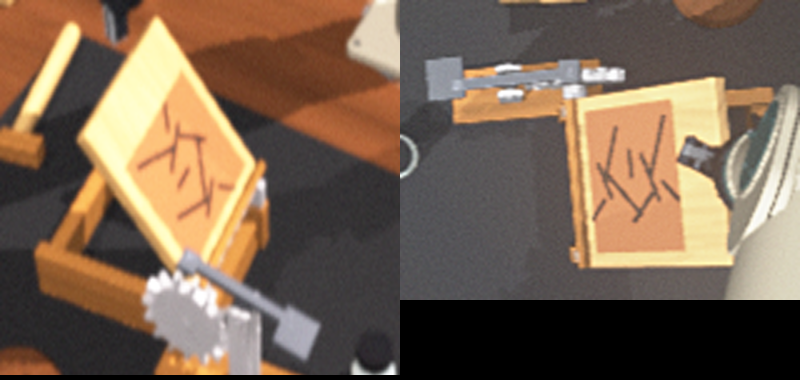

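The pawl is tipped back (tail down, nose clear above the wheel) and the board is still up. Now following the arc down.

Request:
{"method": "apply_moves", "body": {
  "increments": [
    {"tx": 0.0,"ty": 0.012,"tz": -0.03,"rx": 0.0,"ry": 0.0,"rz": 0.0,"claw": 0.0},
    {"tx": 0.0,"ty": 0.012,"tz": -0.045,"rx": 0.0,"ry": 0.0,"rz": 0.0,"claw": 0.0},
    {"tx": 0.0,"ty": 0.012,"tz": -0.05,"rx": 0.0,"ry": 0.0,"rz": 0.0,"claw": 0.0},
    {"tx": 0.0,"ty": 0.005,"tz": -0.056,"rx": 0.0,"ry": 0.0,"rz": 0.0,"claw": 0.0},
    {"tx": 0.0,"ty": -0.002,"tz": -0.062,"rx": 0.0,"ry": 0.0,"rz": 0.0,"claw": 0.0},
    {"tx": 0.0,"ty": -0.009,"tz": -0.068,"rx": 0.0,"ry": 0.0,"rz": 0.0,"claw": 0.0},
    {"tx": 0.0,"ty": -0.015,"tz": -0.075,"rx": 0.0,"ry": 0.0,"rz": 0.0,"claw": 0.0}
  ]
}}

```text
clock: 4.7
eef_pos: [515.5, -198.8, 197.3]
tool_rot: [3.141, 0.002, 2.789]
force: [1.8, 3.2, 2.3]
width: -0.1
```

Request:
{"method": "apply_moves", "body": {
  "increments": [
    {"tx": 0.0,"ty": -0.006,"tz": -0.007,"rx": 0.0,"ry": 0.0,"rz": 0.0,"claw": 0.0},
    {"tx": 0.0,"ty": -0.011,"tz": -0.0145,"rx": 0.0,"ry": 0.0,"rz": 0.0,"claw": 0.0},
    {"tx": 0.001,"ty": -0.016,"tz": -0.022,"rx": 0.0,"ry": 0.0,"rz": 0.0,"claw": 0.0},
    {"tx": 0.001,"ty": -0.021,"tz": -0.03,"rx": 0.0,"ry": 0.0,"rz": 0.0,"claw": 0.0},
    {"tx": 0.002,"ty": -0.026,"tz": -0.038,"rx": 0.0,"ry": 0.0,"rz": 0.0,"claw": 0.0},
    {"tx": 0.002,"ty": -0.03,"tz": -0.047,"rx": 0.0,"ry": 0.0,"rz": 0.0,"claw": 0.0},
    {"tx": 0.002,"ty": -0.033,"tz": -0.055,"rx": 0.0,"ry": 0.0,"rz": 0.0,"claw": 0.0},
    {"tx": 0.003,"ty": -0.036,"tz": -0.064,"rx": 0.0,"ry": 0.0,"rz": 0.0,"claw": 0.0},
    {"tx": 0.003,"ty": -0.039,"tz": -0.073,"rx": 0.0,"ry": 0.0,"rz": 0.0,"claw": 0.0},
    {"tx": 0.003,"ty": -0.041,"tz": -0.082,"rx": 0.0,"ry": 0.0,"rz": 0.0,"claw": 0.0},
    {"tx": 0.003,"ty": -0.043,"tz": -0.09,"rx": 0.0,"ry": 0.0,"rz": 0.0,"claw": 0.0},
    {"tx": 0.003,"ty": -0.044,"tz": -0.1,"rx": 0.0,"ry": 0.0,"rz": 0.0,"claw": 0.0}
  ]
}}

```text
clock: 5.9
eef_pos: [517.9, -242.6, 96.8]
tool_rot: [-3.141, 0.001, 2.789]
force: [1.4, -2.1, 3.1]
width: 0.0
```

Request:
{"method": "apply_moves", "body": {
  "increments": [
    {"tx": 0.0,"ty": 0.0,"tz": -0.005,"rx": 0.0,"ry": 0.0,"rz": 0.0,"claw": 0.0},
    {"tx": 0.0,"ty": 0.0,"tz": -0.01,"rx": 0.0,"ry": 0.0,"rz": 0.0,"claw": 0.0},
    {"tx": 0.0,"ty": 0.0,"tz": -0.012,"rx": 0.0,"ry": 0.0,"rz": 0.0,"claw": 0.0},
    {"tx": 0.0,"ty": 0.0,"tz": -0.012,"rx": 0.0,"ry": 0.0,"rz": 0.0,"claw": 0.0}
  ]
}}

```text
clock: 6.3
eef_pos: [517.1, -242.5, 87.8]
tool_rot: [-3.141, 0.0, 2.788]
force: [-5.1, 0.1, 24.3]
width: 0.0
```

Board at its stop (24 N at z=87.8, expected 88). Raising and going above the nose.

Request:
{"method": "apply_moves", "body": {
  "increments": [
    {"tx": 0.0,"ty": 0.0,"tz": 0.04,"rx": 0.0,"ry": 0.0,"rz": 0.0,"claw": 0.0},
    {"tx": 0.0,"ty": 0.0,"tz": 0.085,"rx": 0.0,"ry": 0.0,"rz": 0.0,"claw": 0.0},
    {"tx": 0.0,"ty": 0.0,"tz": 0.12,"rx": 0.0,"ry": 0.0,"rz": 0.0,"claw": 0.0},
    {"tx": 0.02,"ty": 0.04,"tz": 0.12,"rx": 0.0,"ry": 0.0,"rz": 0.0,"claw": 0.0},
    {"tx": 0.04,"ty": 0.08,"tz": 0.12,"rx": 0.0,"ry": 0.0,"rz": 0.0,"claw": 0.0},
    {"tx": 0.06,"ty": 0.12,"tz": 0.12,"rx": 0.0,"ry": 0.0,"rz": 0.0,"claw": 0.0},
    {"tx": 0.08,"ty": 0.16,"tz": 0.12,"rx": 0.0,"ry": 0.0,"rz": 0.0,"claw": 0.0},
    {"tx": 0.098,"ty": 0.195,"tz": 0.12,"rx": 0.0,"ry": 0.0,"rz": 0.0,"claw": 0.0},
    {"tx": 0.098,"ty": 0.195,"tz": 0.1,"rx": 0.0,"ry": 0.0,"rz": 0.0,"claw": 0.0},
    {"tx": 0.098,"ty": 0.195,"tz": 0.088,"rx": 0.0,"ry": 0.0,"rz": 0.0,"claw": 0.0},
    {"tx": 0.098,"ty": 0.195,"tz": 0.088,"rx": 0.0,"ry": 0.0,"rz": 0.0,"claw": 0.0}
  ]
}}

```text
clock: 7.4
eef_pos: [612.6, -47.9, 170.6]
tool_rot: [-3.139, -0.006, 2.788]
force: [-0.2, -1.1, -0.9]
width: 0.1
```

```bash
python3 look.py l3
```

```text
7.5 [614.6 -48.6 172.9] [1.  0.4 1.2]
```

View pics/l3.png

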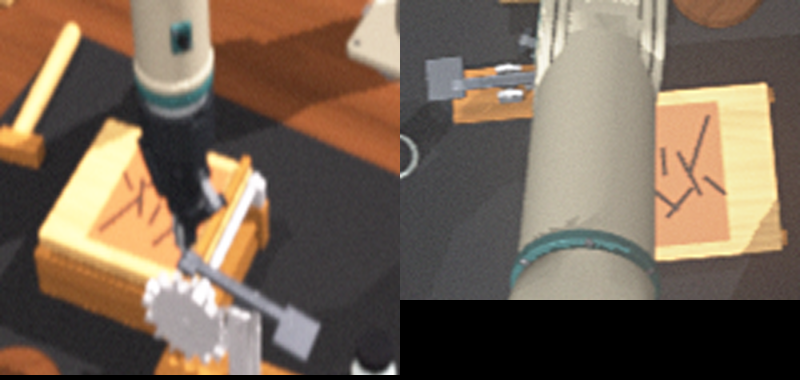

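The board lies flat, and the fingertip (left crop, about (187,242)) is just above the raised nose pad (about (190,257)). Pressing down.

Request:
{"method": "apply_moves", "body": {
  "increments": [
    {"tx": 0.001,"ty": 0.0,"tz": -0.01,"rx": 0.0,"ry": 0.0,"rz": 0.0,"claw": 0.0},
    {"tx": 0.001,"ty": 0.0,"tz": -0.015,"rx": 0.0,"ry": 0.0,"rz": 0.0,"claw": 0.0},
    {"tx": 0.001,"ty": -0.001,"tz": -0.019,"rx": 0.0,"ry": 0.0,"rz": 0.0,"claw": 0.0},
    {"tx": 0.001,"ty": -0.002,"tz": -0.023,"rx": 0.0,"ry": 0.0,"rz": 0.0,"claw": 0.0},
    {"tx": 0.001,"ty": -0.003,"tz": -0.027,"rx": 0.0,"ry": 0.0,"rz": 0.0,"claw": 0.0},
    {"tx": 0.001,"ty": -0.003,"tz": -0.03,"rx": 0.0,"ry": 0.0,"rz": 0.0,"claw": 0.0},
    {"tx": 0.001,"ty": -0.003,"tz": -0.032,"rx": 0.0,"ry": 0.0,"rz": 0.0,"claw": 0.0},
    {"tx": 0.001,"ty": -0.003,"tz": -0.033,"rx": 0.0,"ry": 0.0,"rz": 0.0,"claw": 0.0},
    {"tx": 0.001,"ty": -0.003,"tz": -0.034,"rx": 0.0,"ry": 0.0,"rz": 0.0,"claw": 0.0}
  ]
}}

```text
clock: 8.4
eef_pos: [616.6, -50.0, 140.7]
tool_rot: [3.141, 0.0, 2.789]
force: [-4.4, -1.6, 16.5]
width: 0.0
```

Stop reached at z=140.7 (expected 141). Holding briefly, then withdrawing.

Request:
{"method": "apply_moves", "body": {
  "increments": [
    {"tx": 0.0,"ty": 0.0,"tz": -0.001,"rx": 0.0,"ry": 0.0,"rz": 0.0,"claw": 0.0},
    {"tx": 0.0,"ty": 0.0,"tz": -0.001,"rx": 0.0,"ry": 0.0,"rz": 0.0,"claw": 0.0},
    {"tx": 0.0,"ty": 0.0,"tz": 0.02,"rx": 0.0,"ry": 0.0,"rz": 0.0,"claw": 0.0},
    {"tx": 0.0,"ty": 0.0,"tz": 0.06,"rx": 0.0,"ry": 0.0,"rz": 0.0,"claw": 0.0},
    {"tx": 0.0,"ty": 0.0,"tz": 0.1,"rx": 0.0,"ry": 0.0,"rz": 0.0,"claw": 0.0},
    {"tx": 0.0,"ty": 0.04,"tz": 0.1,"rx": 0.0,"ry": 0.0,"rz": 0.0,"claw": 0.0},
    {"tx": 0.0,"ty": 0.08,"tz": 0.1,"rx": 0.0,"ry": 0.0,"rz": 0.0,"claw": 0.0},
    {"tx": 0.0,"ty": 0.12,"tz": 0.1,"rx": 0.0,"ry": 0.0,"rz": 0.0,"claw": 0.0},
    {"tx": 0.0,"ty": 0.16,"tz": 0.1,"rx": 0.0,"ry": 0.0,"rz": 0.0,"claw": 0.0},
    {"tx": 0.0,"ty": 0.2,"tz": 0.1,"rx": 0.0,"ry": 0.0,"rz": 0.0,"claw": 0.0},
    {"tx": 0.0,"ty": 0.24,"tz": 0.1,"rx": 0.0,"ry": 0.0,"rz": 0.0,"claw": 0.0},
    {"tx": 0.0,"ty": 0.24,"tz": 0.1,"rx": 0.0,"ry": 0.0,"rz": 0.0,"claw": 0.0}
  ]
}}

```text
clock: 9.6
eef_pos: [613.7, 200.5, 238.1]
tool_rot: [3.136, -0.006, 2.8]
force: [-0.1, 0.1, -0.2]
width: -0.1
```

```bash
python3 look.py l4
```

```text
9.7 [615.1 192.3 238.3] [ 0.3 -1.4  0.5]
```

View pics/l4.png

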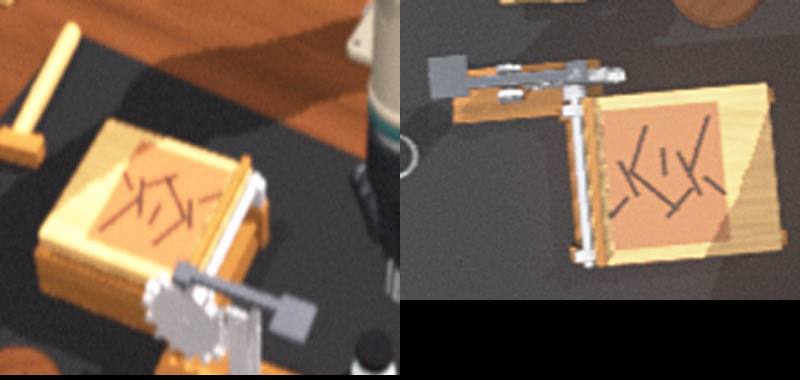

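The board lies flat and the pawl is back home: the nose pad in the left crop is at about (183,270), as it was at the start, and the tail plate is raised. The arm is clear. Handing in.

```bash
python3 -c "
from cell import *
print(abs(read_state()['qd']).max()); print(finish_job())"
```

```text
0.04517444426713179
the job is handed in; nothing more can be done
None
```

I worked through all three steps in order with closed fingertips and handed the job in at about 9.7 s of the 51 s allowed. `finish_job` gives no verdict, so these are my own checks:

1. **Tail pressed:** it reached its stop at z = 125.4 mm with 22 N. The picture afterwards showed the nose clear of the wheel and the board still up.
2. **Board pushed down:** I followed its arc at about 4 N on the way down. It reached its stop at z = 87.8 mm (expected 88), and the picture showed it flat.
3. **Nose pressed home:** it reached its stop at z = 140.7 mm (expected 141).

The last picture shows the board flat, the pawl in its home position and the arm well clear. The final force reading was within about 1.5 N, which is noise.

I kept the path away from the tools and saw no sign of contact, but I did not measure their positions at the end. The two cameras disagreed by about 7 mm along y in the first measurement, so I used a combined fit. The contact heights then matched the expected values.

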